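# Snap the pivot clip onto the captured-piece stand

### The arm

A 6-joint arm with a two-finger parallel gripper is mounted at the origin on the work surface. World frame = base frame: x ahead of the robot, y to its left, z up, the work surface at z = 0. Lengths are in mm, angles in rad, forces in N, time in s.
With the tool pointing down it reaches from about 400 to 925 mm from the base axis. Payload 12.5 kg.
Tool frame: the origin (TCP) lies on the mounting face of the last link; the fingertips stand 190 mm ahead of it and the grasp point (between the pads) lies 171 mm ahead of it; z points along the fingers, y is the line along which they close (so a half turn about z gives the same grasp; the last joint's range is limited). The gripper opens to 95 mm and grips with 3 to 60 N. Pads are 20 mm wide; open, the fingers measure 119 mm over their backs; the gripper's body (75 mm by 180 mm) begins 59 mm behind the grasp point.
Start: joints at [1.036, 0.491, 1.559, -0, 1.092, -0.106], TCP at [259.84, 568.426, 404.761] pointing down, gripper open.
Joint ranges: [-3.1, 3.1], [-0.84, 2.19], [0.05, 2.79], [-1.13, 4.28], [0.06, 2.93], [-2.69, 2.69]. Speed limits (rad/s): [2.22, 2.22, 2.79, 3.14, 3.14, 3.14].

### API

Orientations are given as [roll, pitch, yaw] about the fixed x, y, z axes, in that order (R = Rz(yaw) Ry(pitch) Rx(roll)).
In Python, from cell import env gives the robot as it stands.
- The arm moves only by the tool carry_out, never from a script. Its argument "series" is a list of rows, each a list of 5 numbers: the shift along the tool's x, y, z in m, then the turn about the tool's z in degrees, then the opening, from 0 (shut) to 1 (fully open). A call has 1 to 20 rows; each row is the pose to reach, as a shift and turn from the pose commanded when the call began, along the tool's axes at that moment; what a row does not reach only later rows make up. A row lasts 1/8 s, in which the tool goes at most 62.5 mm and 10.7 degrees, less where a joint would pass 70% of its speed; a pose out of reach is approached as far as the arm can. A call with a gripper value outside its range is refused whole. The fingers move at their own pace and stop on an object; the grip force is fixed at half the most. Time passes only in rows, so rows that repeat a pose let the fingers close. It gives the time, the measured TCP pose, the force, the opening and the grip force at its end, in the units of the state.
- env.state(): the state, without advancing time (a new reading comes with each control period).
- env.read_camera(name): name is "scene" or "top" or "wrist"; returns (picture, depth): 384x512x3 uint8, red, green, blue; 384x512 float32, mm along the optical axis (not along the pixel's ray), 0 where there is no reading.
- env.get_calibration(name): a dict with "intrinsics" (3x3 intrinsics, pixels), "cam_to_world" (4x4, takes a point from camera to world coordinates); the wrist camera has in their place "T_tool_cam" (4x4, takes a point from camera to tool coordinates, whose origin is the TCP and whose axes are the flange's). Camera axes: x right, y up, looking along -z (the intrinsics and any distortion apply to the point x, -y, -z); pixel columns grow to the right and rows downward; lengths in mm; the calibration is good to about 2 mm. The wrist camera is an equidistant fisheye: a pixel r from the principal point sees the ray r / f radians off the axis. A picture is of the moment at which its call begins: read the wrist's pose just before it. get_calibration takes no time and is no camera call.
- env.job_done(): hands the job in; it is judged then, once.
The state is a dict: "t": time; "joints": joint angles; "qvel": joint speeds; "tau": joint torques, N m; "eef_pos": TCP position; "tcp_rot": TCP orientation; "ft_force": force on the tool from outside, world axes, zero at the start; "moment": the same for the moment, N m; "opening": opening from 0.0 (shut) to 1.0 (fully open); "grip_force": force on a finger pad.
Only numpy, scipy, OpenCV 4.12 (cv2) and the standard library are available. Lean on these libraries where they do the work, as an engineer would, in place of code of your own. Each camera call takes 0.05 s, during which the arm holds its last target. There are 200 camera calls.

### The job

Pick up the red-handled fork tool and use its prongs to push the brass split clip along its track until it snaps fully onto the post of the walnut captured-piece stand, finishing with a firm press of about 16 N, which you keep up for about half a second. Never push the clip or the stand with more than 25 N, and do not touch the clip with the fingers. Then lay the fork back on both blocks of its rest the way it lay before, let go, and leave everything else as it stands.

Things in the scene. Friction and masses are not known exactly. Their poses are not given: they have to be found in the camera images.
- fork: Fork tool, about 165 mm, 0.15 kg, underside flat. Origin on the underside; own +x from handle to prongs, z up. Red handle x = -75 to 15 mm, 18 mm wide (y), 22 high. Steel head: shank 12 wide, 10 high, cross-head 26 wide, two prongs 20 long, 5.5 wide, 8 high, 15 mm slot between. The head is clamped further in or out each time: prong ends at x = 80 to 100 mm. It does not slip in use.
- fork_grip (a point): Where to grip the fork from above, across y: in the handle, fork x = -20 mm, 11 mm above the underside, near its centre of mass and between the rest's blocks; 30 mm of room under this point, down to the rest's base. Axes as the fork.
- fork_butt (a point): Middle of the fork's butt end: fork x = -75 mm, 11 mm above the underside. Axes as the fork.
- clip: Brass E-shaped split clip, 7 mm thick, 24 g, flat on the stand's steel strip. Origin on the underside, centre of its round opening, which is on the post axis when home; mouth to its own +x, z up; two sprung arms reach x = 7.5 mm. Starts 25 to 45 mm short of home. Slippery. Going over the post takes 5 to 10 N, which falls off as it snaps in; then it stops hard and force rises steeply.
- clip_back (a point): Middle of the rear face of the clip's flat back bar (28 mm wide), clip x = -15 mm, 3.5 mm above its underside: the prong ends push here, either side of the tail. The tail, 7 mm wide, runs on back to clip x = -27 mm and goes into the fork's slot. Axes as the clip.
- stand: Walnut captured-piece stand, 150 x 150 mm, fixed, deck top 45 mm above the table. Origin centre of underside, under the post axis. Own +x: the level direction in which the clip is pushed. Flush steel strip along x; on it two guide ribs, 6 mm high, x = -75 to -20 mm, inner faces at y = +-18 mm: clip and prongs go between. Free table before the entry edge x = -75. Game pieces lie beside the ribs.
- post (a point): Foot of the post, on its axis, on the deck top (45 mm above the stand's origin). Axes as the stand. Steel post 16 mm in diameter for 9 mm above the deck (the groove for the clip), then a head 22 mm in diameter up to 14 mm above the deck.
- rest: Walnut tool rest, fixed: base 190 x 60 x 4 mm with two blocks, each 20 mm long (x), 50 mm wide, tops 24 mm above the table, centred at x = -60 and +35 mm. Origin centre of underside. The fork lies on the block tops, its origin within 8 mm over the rest's origin (24 mm up), its +x along the rest's +x.
- cup: White porcelain sake cup, 56 mm wide, 50 mm high, on the board; bystander. Origin centre of underside.
- burner: Lidded iron incense burner, 84 mm wide, 78 mm high, on the board; bystander. Origin centre of underside.
- caddy: Red lacquer tea caddy, 68 mm wide, 85 mm high, on the board; bystander. Origin centre of underside.
- clock: Wooden game clock, 70 x 150 mm, 63 mm high, right rear of the table; bystander. Origin centre of underside.
- piece_box: Pale wooden piece box, 116 x 166 mm, 66 mm high, left rear of the table; bystander. Origin centre of underside.

How it is judged:
By the outcome, as a careful person would: the job done as asked, in the order asked, and still so for the second after the job is handed in, with the robot touching nothing.
It also fails if it takes over 70 s, if anything falls off the work surface, if the arm or the gripper's body presses on something with over 40 N, if the wrist force passes 120 N, or if a joint passes its speed limit or range.

## Working session

There is one attempt and no reset: what is moved stays moved. The work goes in short steps, Python scripts to look and compute and a tool call to move; the robot and the scene stay as the last step left them, time stands still between calls to the robot, and variables do not carry over. Pictures are saved under pics/ and viewed, at most 10 in all, crops included, and the job is handed in when it is done.

Besides the shell and the picture viewer there is one more tool, called after "Request:" as name([rows], argument=value, ...), one row to a line, values as JSON. carry_out: Moves the arm, as the interface text tells. Its arguments: {"type":"object","properties":{"series":{"type":"array","items":{"type":"array","items":{"type":"number"}}}},"required":["series"]}

```bash
ls; mkdir -p pics; python3 - <<'E'
from cell import env
import cv2,numpy as np
s=env.state();print(s)
for n in("scene","top"):
    c=env.get_calibration(n);print(n,c)
    p,d=env.read_camera(n);np.savez(f"pics/{n}0.npz",p=p,d=d);cv2.imwrite(f"pics/{n}0.png",p[:,:,::-1])
print(env.get_calibration("wrist"))
a=cv2.imread("pics/top0.png");cv2.imwrite("pics/top0b.png",cv2.resize(a,(800,600),interpolation=cv2.INTER_CUBIC))
E
```

```text
pics
{'t': 0.0, 'joints': array([ 1.03640755e+00,  4.91571985e-01,  1.55947902e+00, -7.14305238e-06,
        1.09169934e+00, -1.05618408e-01]), 'qvel': array([-0.00023361,  0.0005651 ,  0.00070485,  0.00059086,  0.00010488,
        0.00073065]), 'tau': array([ 7.50951349e-04, -6.12648225e+01, -2.58183002e+01,  6.92303781e-02,
        4.81768115e-02, -1.09790490e-04]), 'eef_pos': array([259.81550992, 568.39375193, 404.14372352]), 'tcp_rot': array([-3.14044075e+00, -1.15745851e-04,  2.71282551e+00]), 'ft_force': array([-0.35992473, -0.45100004, -0.40046731]), 'moment': array([-0.05392161, -0.02478822,  0.01388973]), 'grip_force': 0.0, 'opening': 0.9991211277174266}
scene {'intrinsics': array([[475.28557057,   0.        , 250.90849828],
       [  0.        , 475.28557057, 184.65253448],
       [  0.        ,   0.        ,   1.        ]]), 'cam_to_world': array([[-3.52593502e-01, -7.43344785e-01,  5.68433244e-01,
         1.24813745e+03],
       [ 9.35680993e-01, -2.88740480e-01,  2.02805358e-01,
         2.48033004e+02],
       [ 1.33753824e-02,  6.03380034e-01,  7.97341604e-01,
       
[... 463 characters left out ...]
],
       [-1.24900981e-02,  1.55735343e-01,  9.87719849e-01,
         1.48785886e+03],
       [ 0.00000000e+00,  0.00000000e+00,  0.00000000e+00,
         1.00000000e+00]])}
{'intrinsics': array([[297.31863964,   0.        , 250.04375135],
       [  0.        , 297.31863964, 190.67301569],
       [  0.        ,   0.        ,   1.        ]]), 'T_tool_cam': array([[ 1.41487914e-04,  9.68589991e-01,  2.48663246e-01,
         6.94030301e+01],
       [ 9.99999843e-01, -2.71951242e-04,  4.90307117e-04,
         6.74794826e-01],
       [ 5.42530845e-04,  2.48663137e-01, -9.68589877e-01,
         2.04553959e+01],
       [ 0.00000000e+00,  0.00000000e+00,  0.00000000e+00,
         1.00000000e+00]])}
```

View pics/top0b.png

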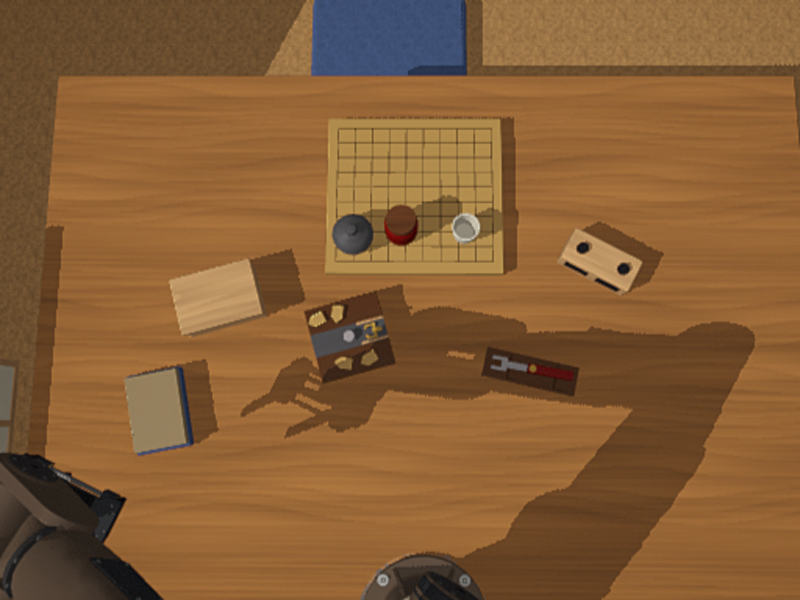

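View pics/scene0.png

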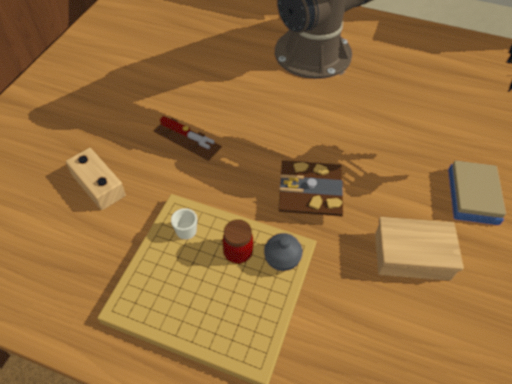

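The top view (800x600) shows the rest and fork at about (530,370), prongs to the left. The stand is at (350,337), with the post at (349,336) and the brass clip to its right at (373,328). The push direction is therefore leftwards in the image (world +y), and the scene view agrees.

```bash
cat > h.py <<'E'
import numpy as np,cv2
from cell import env
from scipy.spatial.transform import Rotation as R
def pose(s):
    T=np.eye(4);T[:3,:3]=R.from_euler('xyz',s['tcp_rot']).as_matrix();T[:3,3]=s['eef_pos'];return T
def rays(uv,name,T=None):
    c=env.get_calibration(name);K=c['intrinsics'];uv=np.atleast_2d(uv).astype(float)
    x=(uv[:,0]-K[0,2])/K[0,0];y=(uv[:,1]-K[1,2])/K[1,1]
    if name=='wrist':
        r=np.hypot(x,y)+1e-9;d=np.c_[x/r*np.sin(r),-y/r*np.sin(r),-np.cos(r)];M=T@c['T_tool_cam']
    else: d=np.c_[x,-y,-np.ones_like(x)];M=c['cam_to_world']
    return M[:3,3],d@M[:3,:3].T
def onplane(uv,z,name,T=None):
    o,d=rays(uv,name,T);return (o+d*((z-o[2])/d[:,2])[:,None])[:,:2]
def project(P,name,T=None):
    c=env.get_calibration(name);K=c['intrinsics'];M=T@c['T_tool_cam'] if name=='wrist' else c['cam_to_world']
    q=(np.atleast_2d(P)-M[:3,3])@M[:3,:3];a,b,w=q[:,0],-q[:,1],-q[:,2]
    if name=='wrist':
        h=np.hypot(a,b)+1e-9;t=np.arctan2(h,w);a,b=a/h*t,b/h*t
    else:a,b=a/w,b/w
    return np.c_[a*K[0,0]+K[0,2],b*K[1,1]+K[1,2]]
def snap(tag):
    s=env.state();p,d=env.read_camera('wrist');np.savez(f'pics/{tag}.npz',p=p,d=d,T=pose(s));return p,d,pose(s)
def toolshift(T,gp,yaw):
    """shift (m, tool axes) and turn (deg) to bring the grasp point to gp with tool yaw"""
    cur=T[:3,3]+T[:3,2]*171
    y0=np.arctan2(T[1,0],T[0,0]);a=np.degrees((y0-yaw+np.pi)%(2*np.pi)-np.pi)
    # tool assumed vertical
    return T[:3,:3].T@(np.array(gp)-cur)/1000,a
E
python3 - <<'E'
from h import *
f=np.load('pics/top0.npz');p=f['p'];hsv=cv2.cvtColor(p,cv2.COLOR_RGB2HSV)
sub=np.zeros(p.shape[:2],bool);sub[215:260,300:375]=1
m=sub&((hsv[...,0]<6)|(hsv[...,0]>174))&(hsv[...,1]>170)&(hsv[...,2]>60)
v,u=np.nonzero(m);P=onplane(np.c_[u,v],46,'top');print(len(u),P.mean(0),P.min(0),P.max(0))
(c,sz,a)=cv2.minAreaRect(P.astype(np.float32));print(c,sz,a)
for n,uv,z in [('prong L',(493*.64,363*.64),32),('butt',(573*.64,376*.64),35),('post',(349*.64,336*.64),59),('clip',(374*.64,329*.64),52),
 ('standc1',(305*.64,312*.64),45),('c2',(380*.64,291*.64),45),('c3',(395*.64,363*.64),45),('c4',(322*.64,382*.64),45)]:
    print(n,onplane(uv,z,'top'))
T=pose(env.state());print(T)
gp=[*P.mean(0),180]
for yaw in(1.41,): print(toolshift(T,gp,yaw))
E
```

```text
149 [ 476.98036046 -253.06740332] [ 464.68910822 -290.17246806] [ 492.10790047 -204.25440665]
(478.1282653808594, -247.13925170898438) (88.72695922851562, 18.4113712310791) 79.58040618896484
prong L [[ 494.95947724 -137.02010951]]
butt [[ 469.63889515 -294.56861496]]
post [[544.85707258 148.92737102]]
clip [[559.83687164 100.08613221]]
standc1 [[594.52759662 239.16349182]]
c2 [[637.73373589  89.21632971]]
c3 [[493.0859892  58.1079992]]
c4 [[454.96297565 201.95319832]]
[[-9.09484991e-01  4.15736475e-01 -4.83707884e-04  2.59824237e+02]
 [ 4.15736746e-01  9.09484615e-01 -8.32520055e-04  5.68404604e+02]
 [ 9.38159249e-05 -9.58259636e-04 -9.99999536e-01  4.04242463e+02]
 [ 0.00000000e+00  0.00000000e+00  0.00000000e+00  1.00000000e+00]]
(array([-0.53903737, -0.65662155,  0.05382121]), np.float64(74.64722929998213))
```

Request:
carry_out([
  [-0.05, -0.03, 0, 5, 1],
  [-0.1, -0.065, 0, 10, 1],
  [-0.15, -0.097, 0, 16, 1],
  [-0.2, -0.129, 0, 22, 1],
  [-0.25, -0.161, 0, 28, 1],
  [-0.3, -0.193, 0, 34, 1],
  [-0.35, -0.225, 0.02, 40, 1],
  [-0.4, -0.258, 0.06, 46, 1],
  [-0.44, -0.284, 0.1, 50.4, 1],
  [-0.468, -0.301, 0.124, 50.4, 1],
  [-0.468, -0.301, 0.124, 50.4, 1],
  [-0.468, -0.301, 0.124, 50.4, 1],
  [-0.468, -0.301, 0.124, 50.4, 1],
])

```text
t: 1.72
eef_pos: [559.9, 101.1, 281.7]
tcp_rot: [3.14, 0.0, 1.835]
ft_force: [-0.0, 0.9, 0.2]
opening: 1.0
grip_force: 0.0
```

```bash
python3 - <<'E'
from h import *
p,d,T=snap('st1');print(T)
cv2.imwrite('pics/st1.png',cv2.resize(p[:,:,::-1],(800,600),interpolation=cv2.INTER_CUBIC))
E
```

```text
[[-2.60662785e-01  9.65429003e-01  1.32385787e-03  5.59923366e+02]
 [ 9.65429902e-01  2.60662725e-01  2.20885132e-04  1.01118588e+02]
 [-1.31831486e-04  1.33566851e-03 -9.99999099e-01  2.81725952e+02]
 [ 0.00000000e+00  0.00000000e+00  0.00000000e+00  1.00000000e+00]]
```

View pics/st1.png

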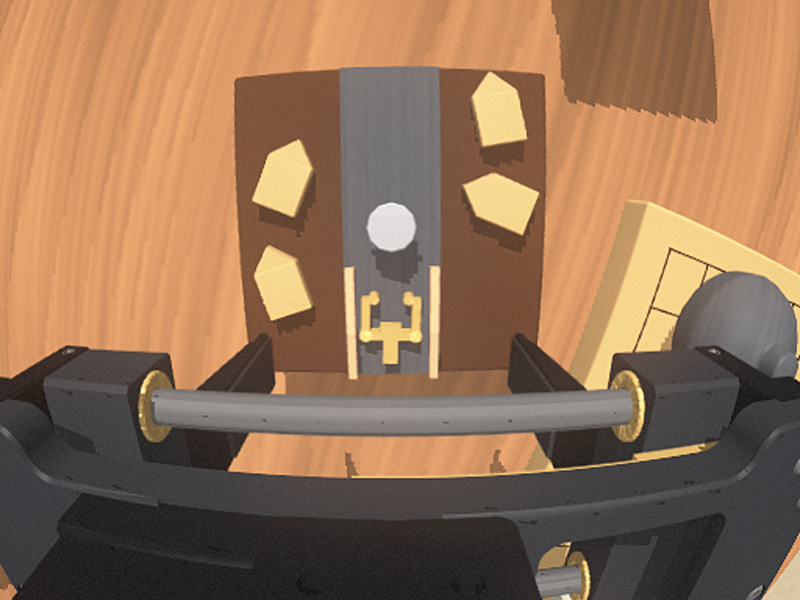

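The stand is seen from above: post head at (391,227), clip bar at (391,332) with the tail down to 362, ribs at columns 351 and 435. The mouth faces the post. Next I measure these with masks.

```bash
cat > st.py <<'E'
from h import *
def stand(tag):
    f=np.load(f'pics/{tag}.npz');p,T=f['p'],f['T'];hsv=cv2.cvtColor(p,cv2.COLOR_RGB2HSV);H,S,V=[hsv[...,i].astype(int) for i in range(3)]
    box=np.zeros(H.shape,bool);box[40:240,215:287]=1
    post=(box&(S<30)&(V>165)).astype(np.uint8)
    n,l,st,c=cv2.connectedComponentsWithStats(post);i=1+st[1:,4].argmax();v,u=np.nonzero(l==i)
    P=onplane(np.c_[u,v],59,'wrist',T);(pc,pr)=cv2.minEnclosingCircle(P.astype(np.float32));post=P.mean(0)
    print('post',post,pc,pr,len(u))
    # strip edges rows 50..165: grey low sat
    g=(S<60)&(V<150)&(V>50);L=[];Rr=[]
    for r in range(50,165,3):
        x=np.nonzero(g[r,200:300])[0]+200
        if len(x)>40:L.append((np.percentile(x,0)-.5,r));Rr.append((x.max()+.5,r))
    for n,e in(('L',L),('R',Rr)):
        Q=onplane(np.array(e),45,'wrist',T).astype(np.float32);vx,vy,x0,y0=cv2.fitLine(Q,cv2.DIST_HUBER,0,.01,.01).ravel()
        if vy<0:vx,vy=-vx,-vy
        print('edge',n,np.degrees(np.arctan2(vy,vx)),'post offset',(post[0]-x0)*-vy+(post[1]-y0)*vx)
    rb=(box&(V>150)&(H>10)&(H<30)).astype(np.uint8)
    n,l,st,c=cv2.connectedComponentsWithStats(rb)
    for i in range(1,n):
        if st[i,4]>30:
            v,u=np.nonzero(l==i);print(i,st[i],c[i].round(1),p[l==i].mean(0).round(),hsv[l==i].mean(0).round())
            Q=onplane(np.c_[u,v],51 if st[i,2]<14 else 52,'wrist',T).astype(np.float32)
            vx,vy,x0,y0=cv2.fitLine(Q,cv2.DIST_HUBER,0,.01,.01).ravel()
            if vy<0:vx,vy=-vx,-vy
            print('  ang',np.degrees(np.arctan2(vy,vx)),Q.mean(0),'off',(post[0]-x0)*-vy+(post[1]-y0)*vx, 'along',((Q-post)@[vx,vy]).min(),((Q-post)@[vx,vy]).max())
    return post
if __name__=='__main__':
    import sys;stand(sys.argv[1])
E
python3 st.py st1
```

```text
post [547.67720148 149.83029917] (547.6839599609375, 149.8179473876953) 10.654387474060059 751
edge L 105.81358 post offset -22.823024887299493
edge R 105.835945 post offset 23.017443612855253
1 [215  40  72   5 227] [250.4  41.1] [211. 149. 103.] [ 13. 129. 211.]
  ang 15.201724 [528.6732  221.01393] off -73.66991652457386 along -24.428749379953622 25.264037444975877
11 [220 170   9  70 459] [223.9 204. ] [237. 203. 152.] [ 18.  92. 237.]
  ang 105.811745 [540.6574 101.4811] off -19.92930293549705 along -72.55500840801757 -18.717198404277745
12 [274 170   8  70 472] [277.7 203.9] [236. 202. 152.] [ 18.  91. 236.]
  ang 105.67 [579.1871  111.92658] off 20.069322661770325 along -73.06519014897258 -19.115852286313196
13 [229 186  42  47 897] [249.8 208.5] [236. 199. 119.] [ 20. 125. 236.]
  ang 36.15458 [559.9366  103.63671] off 45.33799598199844 along -33.30112303567995 0.5492000233631963
```

Request:
carry_out([
  [-0.05, -0.027, 0, 4, 1],
  [-0.1, -0.054, 0, 8, 1],
  [-0.15, -0.081, 0, 12, 1],
  [-0.2, -0.108, 0, 16, 1],
  [-0.25, -0.135, 0, 21, 1],
  [-0.29, -0.157, 0.015, 25.5, 1],
  [-0.307, -0.166, 0.02, 25.5, 1],
  [-0.307, -0.166, 0.02, 25.5, 1],
  [-0.307, -0.166, 0.02, 25.5, 1],
  [-0.307, -0.166, 0.02, 25.5, 1],
])

```text
t: 3.02
eef_pos: [480.1, -238.2, 261.1]
tcp_rot: [3.141, 0.0, 1.39]
ft_force: [-0.4, -0.1, 0.0]
opening: 0.998
grip_force: 0.0
```

```bash
python3 - <<'E'
from h import *
p,d,T=snap('fk1');print(T)
cv2.imwrite('pics/fk1.png',cv2.resize(p[:,:,::-1],(800,600),interpolation=cv2.INTER_CUBIC))
E
```

```text
[[ 1.79512271e-01  9.83755644e-01  4.21890136e-04  4.80076844e+02]
 [ 9.83755734e-01 -1.79512242e-01 -1.07298173e-04 -2.38172011e+02]
 [-2.98207396e-05  4.34298179e-04 -9.99999905e-01  2.61113980e+02]
 [ 0.00000000e+00  0.00000000e+00  0.00000000e+00  1.00000000e+00]]
```

View pics/fk1.png

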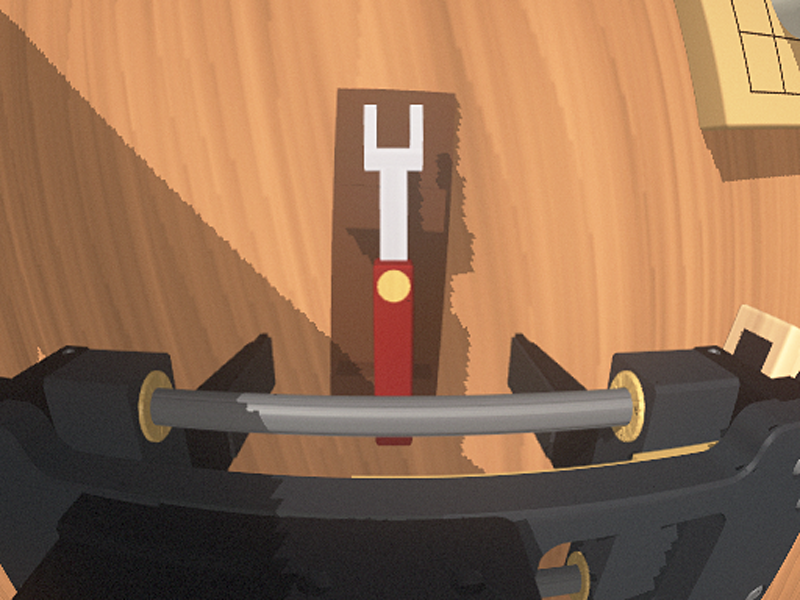

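The fork is seen from above: handle front edge at row 262, butt at row 443, prong ends at row 105 (columns 370 and 416). It lies almost along the tool x axis.

```bash
cat > fk.py <<'E'
from h import *
def fork(tag,zu=24.,rows=None):
    """fork axis in world; zu = underside height"""
    f=np.load(f'pics/{tag}.npz');p,T=f['p'],f['T'];hsv=cv2.cvtColor(p,cv2.COLOR_RGB2HSV);H,S,V=[hsv[...,i].astype(int) for i in range(3)]
    box=np.zeros(H.shape,bool);box[20:300,205:300]=1
    tl=lambda X,z:((np.c_[X,np.full(len(X),z)]-T[:3,3])@T[:3,:3])
    big=lambda m:(lambda q:q[1]==1+q[2][1:,4].argmax())(cv2.connectedComponentsWithStats(m.astype(np.uint8)))
    red=big(box&((H<8)|(H>172))&(S>150)&(V>40));st=big(box&(S<50)&(V>140))
    v,u=np.nonzero(red);print('red',len(u),'rows',v.min(),v.max())
    A=tl(onplane(np.c_[u,v],zu+22,'wrist',T),zu+22);print(' tool x',A[:,0].min(),A[:,0].max())
    def mid(m,z,rr):
        q=[]
        for r in rr:
            x=np.nonzero(m[r])[0]
            if len(x)>4:q.append(((x.min()+x.max())/2,r))
        return tl(onplane(np.array(q),z,'wrist',T),z)
    B=mid(red,zu+22,range(v.min()+2,v.max()-1));B=B[(B[:,0]<50)]
    v2,u2=np.nonzero(st);C=tl(onplane(np.c_[u2,v2],zu+8,'wrist',T),zu+8);print(' steel tool x',C[:,0].min(),C[:,0].max(),'rows',v2.min(),v2.max())
    D=mid(st,zu+9,range(v2.min()+1,v2.max()-2))
    for n,q in(('handle',B),('steel',D),('both',np.r_[B,D])):
        k=np.polyfit(q[:,0],q[:,1],1);print(n,'y=',k,'deg',np.degrees(k[0]))
    for n in('L','R'):
        w=C[(C[:,0]>C[:,0].max()-10)];w=w[w[:,1]<np.median(w[:,1])] if n=='L' else w[w[:,1]>np.median(w[:,1])]
        print('prong',n,w[:,0].max(),w[:,1].min(),w[:,1].max())
    return A,C,T
if __name__=='__main__':
    import sys
    A,C,T=fork(sys.argv[1],float(sys.argv[2]))
E
python3 fk.py fk1 24
python3 - <<'E'
from h import *
f=np.load('pics/fk1.npz');T=f['T']
# rest corner/edges by pixels (800-scale): far end base top z=4; front block at row ~185-232 
for n,uv,z in[('rest far L',(337,89),4),('far R',(456,94),4),('fr L',(332,345),24),('fr R',(449,94),4)]:
    w=onplane(np.array(uv)*.64,z,'wrist',T)[0];print(n,w,(np.r_[w,z]-T[:3,3])@T[:3,:3])
E
```

```text
red 1832 rows 165 252
 tool x -25.77687875596998 37.7439830925296
 steel tool x 34.6803935323583 104.93327596158747 rows 67 166
handle y= [-0.00143071  1.35101795] deg -0.08197360258222118
steel y= [-6.60401027e-04  1.42582002e+00] deg -0.037838191628105415
both y= [1.81966581e-04 1.35521940e+00] deg 0.010425917083375836
prong L 104.89371371352323 -11.417637959072993 8.63588233785521
prong R 104.93327596158747 8.635884867989146 14.18237181862195
rest far L [ 475.11211125 -117.1554744 ] [118.16714885 -26.71969748 257.09887578]
far R [ 533.78107661 -130.32268933] [115.7456249   33.35990457 257.12504046]
fr L [ 449.99669669 -242.60847212] [ -9.75707849 -28.89809347 237.10174261]
fr R [ 530.23819668 -129.81949934] [115.60465051  29.78424768 257.12349176]
```

Request:
carry_out([
  [0.0027, 0.0014, 0.02, 0, 1],
  [0.0027, 0.0014, 0.04, 0, 1],
  [0.0027, 0.0014, 0.055, 0, 1],
  [0.0027, 0.0014, 0.055, 0, 1],
  [0.0027, 0.0014, 0.055, 0, 1],
  [0.0027, 0.0014, 0.055, 0, 0],
  [0.0027, 0.0014, 0.055, 0, 0],
  [0.0027, 0.0014, 0.055, 0, 0],
  [0.0027, 0.0014, 0.055, 0, 0],
  [0.0027, 0.0014, 0.055, 0, 0],
  [0.0027, 0.0014, 0.055, 0, 0],
  [0.0027, 0.0014, 0.055, 0, 0],
  [0.0027, 0.0014, 0.055, 0, 0],
])

```text
t: 4.7
eef_pos: [481.5, -237.0, 205.7]
tcp_rot: [3.142, -0.0, 1.388]
ft_force: [-0.3, -0.2, -0.3]
opening: 0.214
grip_force: 0.0
```

```bash
python3 - <<'E'
from h import *
s=env.state();print(s['t'],s['eef_pos'],s['tcp_rot'],s['ft_force'],s['opening'],s['grip_force'])
p,d,T=snap('fk2')
E
python3 fk.py fk2 24
```

```text
4.7 [ 481.5019356  -237.04546539  205.69131174] [ 3.14158070e+00 -9.38940023e-05  1.38806000e+00] [-0.25927281 -0.20145131 -0.30861997] 0.2141823544287296 0.0
red 1612 rows 184 252
 tool x 1.5567967001030718 37.74086043291891
 steel tool x 33.378912247092764 103.81517984780744 rows 52 186
handle y= [-0.0092717   0.34520717] deg -0.5312294878648076
steel y= [-0.00396803  0.31562128] deg -0.2273515145335381
both y= [-0.00315485  0.24693152] deg -0.1807593447429531
prong L 103.81517984780744 -12.891946942320486 -7.2568571500176065
prong R 103.80299169289353 -7.2560386656135965 12.594514738747257
```

Request:
carry_out([
  [0, 0, 0, 0, 0],
  [0, 0, 0, 0, 0],
  [0, 0, 0, 0, 0],
  [0, 0, 0, 0, 0],
])

```text
t: 5.25
eef_pos: [481.5, -237.0, 205.7]
tcp_rot: [-3.142, -0.0, 1.388]
ft_force: [-0.3, 0.3, -1.2]
opening: 0.185
grip_force: 30.0
```

```bash
python3 - <<'E'
from h import *
s=env.state();print(s['t'],s['eef_pos'],s['tcp_rot'],s['ft_force'],s['opening'],s['grip_force'])
p,d,T=snap('fk3')
E
python3 fk.py fk3 24
```

```text
5.25 [ 481.48749796 -237.03242093  205.68406535] [-3.14158833e+00 -1.17768554e-04  1.38805708e+00] [-0.25082674  0.28154562 -1.18880673] 0.1845612913939848 29.995273053646088
red 1619 rows 184 252
 tool x 1.5602974226288822 37.74032910380329
 steel tool x 33.38046195627472 103.81524424391142 rows 52 186
handle y= [-0.00639713  0.3593079 ] deg -0.36652851699676103
steel y= [0.00310149 0.03170866] deg 0.17770252830977604
both y= [0.00092172 0.19203363] deg 0.05281048425301908
prong L 103.81418471416679 -12.891560530412535 7.474591579756421
prong R 103.81524424391142 7.475985821497264 13.106066800228911
```

Gripped. Next I measure the clip in the stand frame, roughly check the bystanders, and work out the approach.

```bash
python3 - <<'E'
from h import *
f=np.load('pics/st1.npz');p,T=f['p'],f['T'];hsv=cv2.cvtColor(p,cv2.COLOR_RGB2HSV);H,S,V=[hsv[...,i].astype(int) for i in range(3)]
box=np.zeros(H.shape,bool);box[180:236,228:272]=1
m=(box&(V>150)&(S>100)&(H>10)&(H<30)).astype(np.uint8);n,l,st,c=cv2.connectedComponentsWithStats(m);i=1+st[1:,4].argmax()
post=np.array([547.68,149.83]);a=np.radians(105.78);X=np.array([np.cos(a),np.sin(a)]);Y=np.array([-X[1],X[0]])
v,u=np.nonzero(l==i);P=onplane(np.c_[u,v],52,'wrist',T)-post;q=np.c_[P@X,P@Y]
print('clip x',q[:,0].min(),q[:,0].max())
for x in range(-75,-20,2):
    w=q[abs(q[:,0]-x)<1.0][:,1]
    if len(w):print(x,w.min().round(1),w.max().round(1),len(w),end=' | ')
print()
for n,uv,z in(('cup',(465,228),75),('caddy',(400,213),110),('burner',(352,232),100),('board corner near-left',(328,273),25),('near-right',(502,272),25)):print(n,onplane(np.array(uv)*.64,z,'top'))
T=pose(env.state())
for tip in(-100,-80):
    g=post+X*(tip-103.8);print(tip,g,toolshift(T,[*g,227.7-171],a))
E
```

```text
clip x -66.2640191924647 -30.246006495770956
-67 -2.0 4.8 10 | -65 -2.1 4.8 20 | -63 -2.1 4.7 30 | -61 -2.1 4.7 20 | -59 -2.1 4.7 30 | -57 -2.1 4.6 20 | -55 -13.3 14.3 66 | -53 -13.3 15.8 84 | -51 -13.3 16.5 116 | -49 -12.6 15.6 79 | -47 -12.5 14.8 76 | -45 -12.5 14.8 43 | -43 -13.3 14.7 31 | -41 -13.3 14.7 36 | -39 -13.2 14.6 33 | -37 -13.2 14.6 46 | -35 -13.2 14.5 63 | -33 -12.5 14.4 50 | -31 -8.8 10.7 24 | 
cup [[760.39996924 -80.29121185]]
caddy [[780.8557602   48.90396292]]
burner [[745.14342418 142.92927258]]
board corner near-left [[678.45019591 196.98250598]]
near-right [[ 681.50597846 -158.83826229]]
-100 [603.10225914 -46.28938505] (array([ 0.20963069,  0.08492074, -0.02198833]), np.float64(-26.247960811198787))
-80 [597.66337208 -27.04312547] (array([ 0.22756846,  0.07607561, -0.02198639]), np.float64(-26.247960811198787))
```

Request:
carry_out([
  [0, 0, -0.015, 0, 0],
  [0, 0, -0.035, 0, 0],
  [0, 0, -0.06, 0, 0],
  [0.02, 0.008, -0.07, -3, 0],
  [0.045, 0.018, -0.07, -6, 0],
  [0.07, 0.028, -0.07, -9, 0],
  [0.1, 0.04, -0.07, -12, 0],
  [0.13, 0.052, -0.07, -16, 0],
  [0.16, 0.064, -0.07, -20, 0],
  [0.18, 0.073, -0.07, -23, 0],
  [0.197, 0.08, -0.07, -25, 0],
  [0.207, 0.084, -0.07, -26.2, 0],
  [0.21, 0.085, -0.06, -26.2, 0],
  [0.21, 0.085, -0.045, -26.2, 0],
  [0.21, 0.085, -0.03, -26.2, 0],
  [0.21, 0.085, -0.022, -26.2, 0],
  [0.21, 0.085, -0.022, -26.2, 0],
  [0.21, 0.085, -0.022, -26.2, 0],
  [0.21, 0.085, -0.022, -26.2, 0],
])

```text
t: 7.68
eef_pos: [603.3, -46.0, 228.2]
tcp_rot: [3.141, 0.0, 1.845]
ft_force: [-0.5, 0.8, -1.6]
opening: 0.186
grip_force: 30.0
```

```bash
python3 - <<'E'
from h import *
p,d,T=snap('al1');s=env.state()
print(s['eef_pos'],s['tcp_rot'],s['ft_force'],s['moment'])
post=np.array([547.68,149.83]);a=np.radians(105.78);X=np.array([np.cos(a),np.sin(a)]);Y=np.array([-X[1],X[0]])
g=T[:2,3]-post;print('stand frame TCP',g@X,g@Y,'tip',g@X+103.8,'yaw err deg',np.degrees(s['tcp_rot'][2]-a))
cv2.imwrite('pics/al1.png',cv2.resize(p[:280,130:380,::-1],(714,800))[:600])
E
python3 fk.py al1 46 | tail -5
```

```text
[603.29382739 -45.99561288 228.18349691] [3.14080897e+00 2.99851418e-04 1.84534498e+00] [ 0.35960198  0.53524396 -1.58926283] [-0.08069665  0.02857866 -0.0247474 ]
stand frame TCP -203.55167839306023 -0.2963752715841892 tip -99.75167839306023 yaw err deg -0.04952110557123408
handle y= [-2.03212541e-04  5.39507487e-01] deg -0.011643220955353957
steel y= [-0.00100517  0.59133617] deg -0.05759212433536595
both y= [-4.98326365e-04  5.52751377e-01] deg -0.028551997509222805
prong L 103.6956746605813 -12.748003421156625 7.682381555617855
prong R 103.68670971366573 7.682991314183863 13.33039470173974
```

View pics/al1.png

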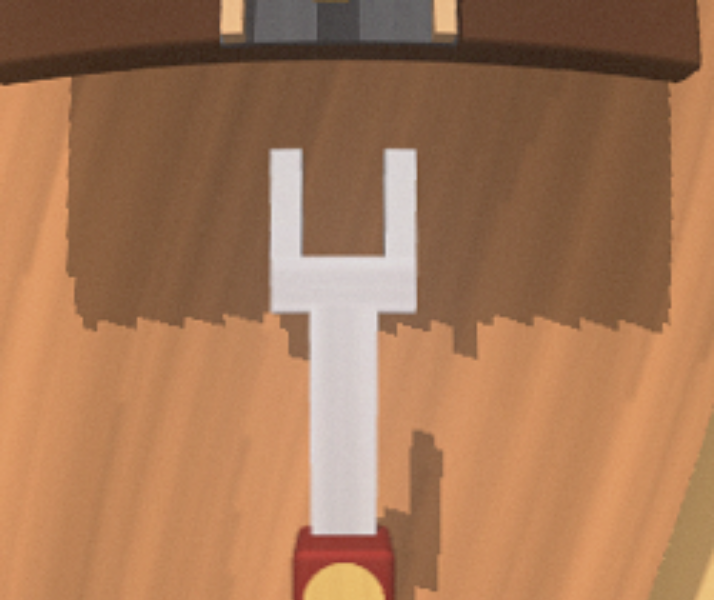

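Prongs (columns 270–416) are lined up with the rib gap (243–433). Now I advance until they touch the clip and slide it towards the post.

Request:
carry_out([
  [0.008, -0.001, 0, 0, 0],
  [0.016, -0.001, 0, 0, 0],
  [0.024, -0.001, 0, 0, 0],
  [0.031, -0.001, 0, 0, 0],
  [0.036, -0.001, 0, 0, 0],
  [0.039, -0.001, 0, 0, 0],
  [0.041, -0.001, 0, 0, 0],
  [0.043, -0.001, 0, 0, 0],
  [0.045, -0.001, 0, 0, 0],
  [0.047, -0.001, 0, 0, 0],
  [0.049, -0.001, 0, 0, 0],
  [0.051, -0.001, 0, 0, 0],
  [0.053, -0.001, 0, 0, 0],
  [0.055, -0.001, 0, 0, 0],
  [0.057, -0.001, 0, 0, 0],
  [0.059, -0.001, 0, 0, 0],
  [0.06, -0.001, 0, 0, 0],
  [0.06, -0.001, 0, 0, 0],
])

```text
t: 9.98
eef_pos: [586.0, 11.5, 227.7]
tcp_rot: [3.142, -0.0, 1.845]
ft_force: [0.2, -0.6, -1.7]
opening: 0.187
grip_force: 30.0
```

```bash
cat > rep.py <<'E'
from h import *
import sys
p,d,T=snap(sys.argv[1]);s=env.state()
post=np.array([547.68,149.83]);a=np.radians(105.78);X=np.array([np.cos(a),np.sin(a)]);Y=np.array([-X[1],X[0]])
g=T[:2,3]-post;F=s['ft_force'];print('t',s['t'],'tip',g@X+103.7,'y',g@Y,'z',T[2,3],'yaw',np.degrees(s['tcp_rot'][2]),'F',F[:2]@X,F[:2]@Y,F[2],'M',s['moment'],'op',s['opening'])
cv2.imwrite(f'pics/{sys.argv[1]}.png',cv2.resize(p[:200,150:350,::-1],(600,600),interpolation=cv2.INTER_CUBIC))
E
python3 rep.py pu1
```

```text
t 10.025 tip -39.788738415848044 y 0.7475150816975571 z 227.74668571166168 yaw 105.73671086140043 F 0.1820617684686413 -0.3796626882953724 -2.3711805991705073 M [-0.09000092  0.07321743  0.0277977 ] op 0.18762403460981042
```

View pics/pu1.png

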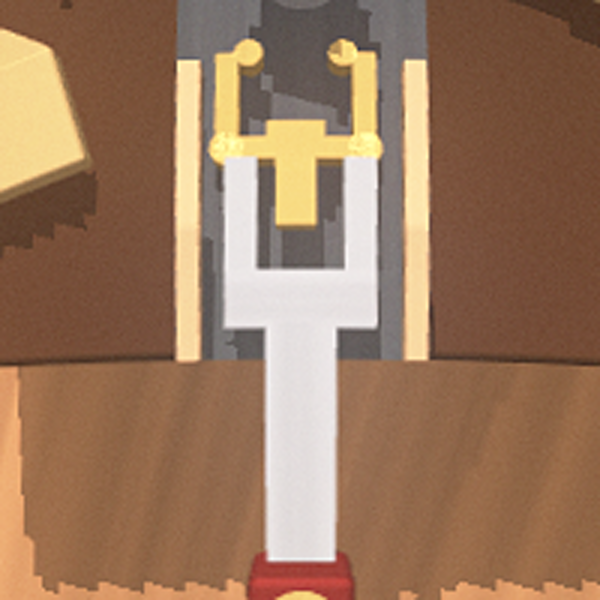

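Prongs sit behind the bar with the tail centred in the slot (bar rear at row ~157), and the clip is moving straight. I continue slowly.

Request:
carry_out([
  [0.002, 0, 0, 0, 0],
  [0.004, 0, 0, 0, 0],
  [0.006, 0, 0, 0, 0],
  [0.008, 0, 0, 0, 0],
  [0.01, 0, 0, 0, 0],
  [0.0115, 0, 0, 0, 0],
  [0.0125, 0, 0, 0, 0],
  [0.0135, 0, 0, 0, 0],
  [0.014, 0, 0, 0, 0],
  [0.014, 0, 0, 0, 0],
])

```text
t: 11.28
eef_pos: [582.4, 24.8, 227.8]
tcp_rot: [3.141, 0.0, 1.845]
ft_force: [1.9, -2.7, -1.3]
opening: 0.187
grip_force: 30.0
```

Request:
carry_out([
  [0.001, 0, 0, 0, 0],
  [0.002, 0, 0, 0, 0],
  [0.003, 0, 0, 0, 0],
  [0.003, 0, 0, 0, 0],
])

```text
t: 11.78
eef_pos: [581.4, 27.7, 227.8]
tcp_rot: [3.141, 0.0, 1.845]
ft_force: [1.5, -3.6, -0.8]
opening: 0.184
grip_force: 30.0
```

Request:
carry_out([
  [0.001, 0, 0, 0, 0],
  [0.002, 0, 0, 0, 0],
  [0.002, 0, 0, 0, 0],
])

```text
t: 12.15
eef_pos: [580.6, 30.1, 227.6]
tcp_rot: [-3.141, -0.001, 1.846]
ft_force: [-0.4, -0.7, -1.9]
opening: 0.186
grip_force: 30.0
```

```bash
python3 rep.py pu2
```

```text
t 12.2 tip -20.48391796883851 y 0.850084215168927 z 227.6397737244413 yaw 105.73930052842898 F -0.17293897033691336 -0.6568831527165961 -0.46567483394795284 M [-0.14196965  0.00958057 -0.06478086] op 0.1855380289565693
```

Request:
carry_out([
  [0.001, 0, 0, 0, 0],
  [0.002, 0, 0, 0, 0],
  [0.003, 0, 0, 0, 0],
  [0.003, 0, 0, 0, 0],
])

```text
t: 12.7
eef_pos: [579.9, 32.9, 227.7]
tcp_rot: [-3.141, -0.0, 1.845]
ft_force: [0.9, 0.1, -2.1]
opening: 0.185
grip_force: 30.0
```

Request:
carry_out([
  [0.0005, 0, 0, 0, 0],
  [0.001, 0, 0, 0, 0],
  [0.001, 0, 0, 0, 0],
])

```text
t: 13.08
eef_pos: [579.7, 33.7, 227.7]
tcp_rot: [3.142, -0.0, 1.845]
ft_force: [-0.2, 1.7, -1.6]
opening: 0.187
grip_force: 30.0
```

```bash
python3 rep.py pu3
```

```text
t 13.125 tip -16.781452662399957 y 0.723709297781518 z 227.72664004989133 yaw 105.73250028032899 F 0.4215109468101109 0.08045809459952444 -2.395201572840099 M [-0.13269216  0.02961384 -0.01161159] op 0.18531395068877432
```

View pics/pu3.png

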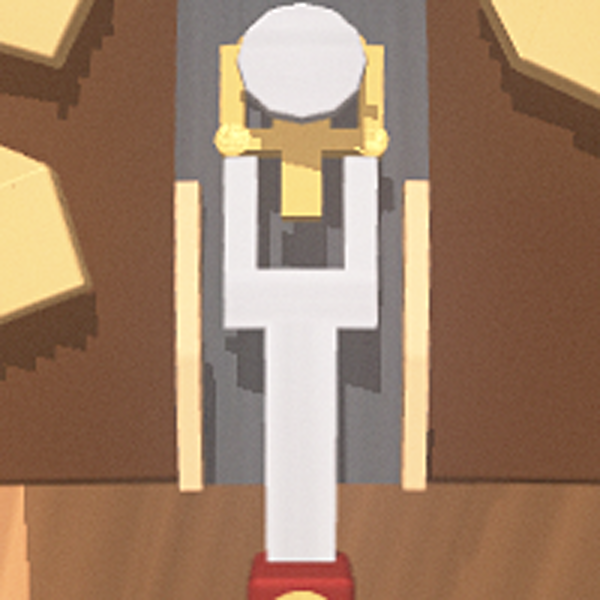

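The clip has snapped onto the post and jumped a little ahead of the prongs (tail end at row 216, earlier 225). I creep up to contact, then press.

Request:
carry_out([
  [0.0005, 0, 0, 0, 0],
  [0.001, 0, 0, 0, 0],
  [0.001, 0, 0, 0, 0],
])

```text
t: 13.5
eef_pos: [579.5, 34.7, 227.7]
tcp_rot: [3.142, -0.0, 1.845]
ft_force: [0.6, 0.2, -1.1]
opening: 0.186
grip_force: 30.0
```

Request:
carry_out([
  [0.0003, 0, 0, 0, 0],
  [0.0005, 0, 0, 0, 0],
  [0.0005, 0, 0, 0, 0],
])

```text
t: 13.88
eef_pos: [579.4, 35.1, 227.7]
tcp_rot: [3.142, -0.0, 1.845]
ft_force: [-1.2, -0.7, -1.7]
opening: 0.183
grip_force: 30.0
```

Request:
carry_out([
  [0.0003, 0, 0, 0, 0],
  [0.0005, 0, 0, 0, 0],
  [0.0005, 0, 0, 0, 0],
])

```text
t: 14.25
eef_pos: [579.3, 35.4, 227.8]
tcp_rot: [3.141, 0.0, 1.845]
ft_force: [1.3, -3.5, -1.8]
opening: 0.188
grip_force: 30.0
```

Request:
carry_out([
  [0.0003, 0, 0, 0, 0],
  [0.0005, 0, 0, 0, 0],
  [0.0005, 0, 0, 0, 0],
])

```text
t: 14.62
eef_pos: [579.3, 35.6, 227.9]
tcp_rot: [3.141, 0.001, 1.845]
ft_force: [1.5, -6.2, -1.2]
opening: 0.187
grip_force: 30.0
```

Request:
carry_out([
  [0.0003, 0, 0, 0, 0],
  [0.0005, 0, 0, 0, 0],
  [0.0005, 0, 0, 0, 0],
])

```text
t: 15.0
eef_pos: [579.3, 35.8, 227.9]
tcp_rot: [3.141, 0.001, 1.846]
ft_force: [2.1, -9.1, -1.4]
opening: 0.186
grip_force: 30.0
```

Request:
carry_out([
  [0.0003, 0, 0, 0, 0],
  [0.0005, 0, 0, 0, 0],
  [0.0005, 0, 0, 0, 0],
])

```text
t: 15.38
eef_pos: [579.3, 36.0, 228.0]
tcp_rot: [3.14, 0.002, 1.846]
ft_force: [2.6, -11.4, -1.3]
opening: 0.185
grip_force: 30.0
```

Request:
carry_out([
  [0.0005, 0, 0, 0, 0],
  [0.00085, 0, 0, 0, 0],
  [0.00085, 0, 0, 0, 0],
])

```text
t: 15.75
eef_pos: [579.3, 36.4, 228.1]
tcp_rot: [3.14, 0.003, 1.846]
ft_force: [3.1, -17.1, -0.8]
opening: 0.185
grip_force: 30.0
```

```bash
python3 rep.py pr1
```

```text
t 15.8 tip -14.059098310621295 y 0.46272259206469 z 228.1212212884775 yaw 105.76528635602857 F -17.12061730800382 0.9238670753524327 -1.4263109175513615 M [-3.09003668 -0.54014322  0.15477222] op 0.18666577306888793
```

Request:
carry_out([
  [-0.0002, 0, 0, 0, 0],
  [-0.0002, 0, 0, 0, 0],
  [-0.0002, 0, 0, 0, 0],
])

```text
t: 16.18
eef_pos: [579.3, 36.3, 228.1]
tcp_rot: [3.14, 0.002, 1.846]
ft_force: [3.2, -16.4, -1.7]
opening: 0.188
grip_force: 30.0
```

Request:
carry_out([
  [-0.0015, 0, 0, 0, 0],
  [-0.003, 0, 0, 0, 0],
  [-0.006, 0, 0, 0, 0],
  [-0.012, 0, 0, 0, 0],
  [-0.022, 0, 0, 0, 0],
  [-0.034, 0, 0, 0, 0],
  [-0.046, 0, 0, 0, 0],
  [-0.058, 0, 0, 0, 0],
  [-0.07, 0, 0, 0, 0],
  [-0.08, 0, 0, 0, 0],
  [-0.086, 0, 0, 0, 0],
  [-0.086, 0, -0.015, 0, 0],
  [-0.086, 0, -0.035, 0, 0],
  [-0.086, 0, -0.045, 0, 0],
  [-0.086, 0, -0.045, 0, 0],
])

```text
t: 18.05
eef_pos: [601.9, -44.9, 273.7]
tcp_rot: [3.14, 0.001, 1.846]
ft_force: [0.3, 0.7, -1.4]
opening: 0.187
grip_force: 30.0
```

```bash
python3 rep.py wd; python3 fk.py wd 91|tail -5; python3 - <<'E'
from h import *
T=pose(env.state());print(T)
print(toolshift(T,[481.49,-237.03,205.68-171],1.38806))
p=np.load('pics/wd.npz')['p'];cv2.imwrite('pics/wd2.png',cv2.resize(p[:160,140:360,::-1],(800,582),interpolation=cv2.INTER_CUBIC))
E
```

```text
t 18.1 tip -98.43019068540666 y 0.733541293613392 z 273.73836760747304 yaw 105.74719533145911 F -0.0170602593735764 -0.025781003109356104 -1.8058098700780516 M [-0.04689766  0.05683436 -0.00598247] op 0.18899782849567331
handle y= [0.00061056 0.51929083] deg 0.03498241878654867
steel y= [-0.00063243  0.56932766] deg -0.03623547360237836
both y= [-2.44718873e-04  5.40443134e-01] deg -0.01402135860617238
prong L 103.80066078193698 -12.775520455811835 7.705965405612482
prong R 103.80944257574411 7.707338614706915 13.374286802111444
[[-2.71393334e-01  9.62468390e-01  5.07126809e-04  6.01822924e+02]
 [ 9.62468512e-01  2.71393374e-01 -1.05471124e-05 -4.49425926e+01]
 [-1.47782118e-04  4.85231169e-04 -9.99999871e-01  2.73004594e+02]
 [ 0.00000000e+00  0.00000000e+00  0.00000000e+00  1.00000000e+00]]
(array([-0.15218531, -0.16806353,  0.06726557]), np.float64(26.217215620530038))
```

View pics/wd2.png

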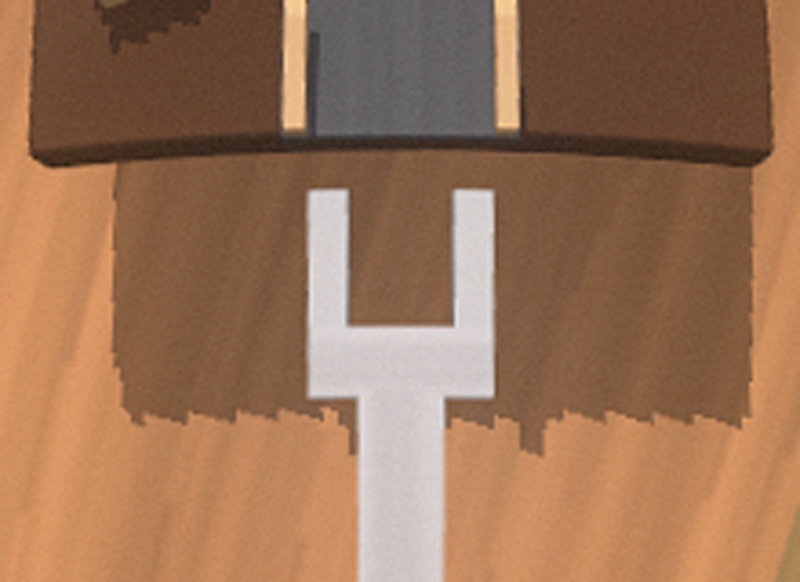

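The fork has not shifted in the grip (tips still at tool x 103.8). Contact came at tip x ≈ -15 mm, exactly the home position. Now I return to the rest, stopping 10 mm above it.

Request:
carry_out([
  [-0.015, -0.016, 0, 3, 0],
  [-0.035, -0.039, 0, 6, 0],
  [-0.055, -0.061, 0, 9, 0],
  [-0.075, -0.083, 0, 13, 0],
  [-0.095, -0.105, 0, 17, 0],
  [-0.115, -0.127, 0, 21, 0],
  [-0.133, -0.147, 0, 24, 0],
  [-0.146, -0.161, 0, 26.2, 0],
  [-0.1522, -0.1681, 0.01, 26.2, 0],
  [-0.1522, -0.1681, 0.03, 26.2, 0],
  [-0.1522, -0.1681, 0.048, 26.2, 0],
  [-0.1522, -0.1681, 0.057, 26.2, 0],
  [-0.1522, -0.1681, 0.057, 26.2, 0],
  [-0.1522, -0.1681, 0.057, 26.2, 0],
  [-0.1522, -0.1681, 0.057, 26.2, 0],
])

```text
t: 19.98
eef_pos: [481.5, -237.2, 216.3]
tcp_rot: [3.141, 0.0, 1.388]
ft_force: [0.1, -1.4, -1.0]
opening: 0.185
grip_force: 30.0
```

```bash
python3 - <<'E'
from h import *
s=env.state();T=pose(s);print(s['eef_pos'],s['tcp_rot']);print(toolshift(T,[481.49,-237.03,205.68-171],1.38806))
E
```

```text
[ 481.54237754 -237.2064959   216.25712164] [3.14063923e+00 2.82349860e-04 1.38831965e+00]
(array([ 0.00021533, -0.00025666,  0.01057691]), np.float64(0.014877084183171923))
```

Request:
carry_out([
  [0, 0, 0.004, 0, 0],
  [0, 0, 0.007, 0, 0],
  [0, 0, 0.009, 0, 0],
  [0, 0, 0.0101, 0, 0],
  [0, 0, 0.0104, 0, 0],
  [0, 0, 0.0104, 0, 0],
])

```text
t: 20.72
eef_pos: [481.4, -237.2, 205.7]
tcp_rot: [3.142, -0.0, 1.388]
ft_force: [-2.8, 1.2, 4.3]
opening: 0.188
grip_force: 30.0
```

Touching down with about 5 N. I release gently, then lift.

Request:
carry_out([
  [0, 0, 0, 0, 0.25],
  [0, 0, 0, 0, 0.25],
  [0, 0, 0, 0, 0.4],
  [0, 0, 0, 0, 0.7],
  [0, 0, 0, 0, 1],
  [0, 0, 0, 0, 1],
  [0, 0, 0, 0, 1],
  [0, 0, 0, 0, 1],
  [0, 0, 0, 0, 1],
  [0, 0, 0, 0, 1],
])

```text
t: 21.98
eef_pos: [481.4, -237.2, 205.3]
tcp_rot: [3.142, -0.0, 1.388]
ft_force: [-0.1, -0.5, 0.3]
opening: 0.986
grip_force: 0.0
```

Request:
carry_out([
  [0, 0, -0.01, 0, 1],
  [0, 0, -0.025, 0, 1],
  [0, 0, -0.045, 0, 1],
  [0, 0, -0.075, 0, 1],
  [0, 0, -0.11, 0, 1],
  [0, 0, -0.15, 0, 1],
  [-0.02, 0, -0.18, 0, 1],
  [-0.04, 0, -0.2, 0, 1],
  [-0.04, 0, -0.2, 0, 1],
  [-0.04, 0, -0.2, 0, 1],
])

```text
t: 23.22
eef_pos: [473.9, -276.0, 405.0]
tcp_rot: [-3.141, -0.0, 1.388]
ft_force: [-0.1, 0.3, -0.4]
opening: 1.002
grip_force: 0.0
```

```bash
python3 - <<'E'
from h import *
p,d,T=snap('end');q,_=env.read_camera('scene');t,_=env.read_camera('top')
a=cv2.resize(q[145:230,265:360],(400,358),interpolation=cv2.INTER_CUBIC);b=cv2.resize(p[60:260,150:350],(358,358),interpolation=cv2.INTER_CUBIC)
c=cv2.resize(t[180:260,190:380],(758,240),interpolation=cv2.INTER_CUBIC)[:240]
cv2.imwrite('pics/end.png',np.vstack([np.hstack([a,b]),c])[:,:,::-1])
E
```

```text
(no output)
```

View pics/end.png

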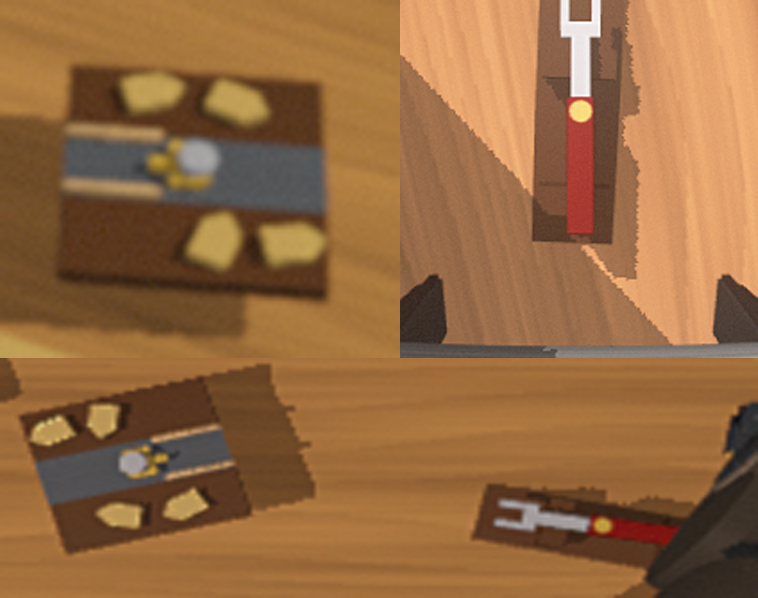

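The clip sits around the post, the fork lies on both blocks as before, and the game pieces are undisturbed. I hand the job in.

```bash
python3 -c "
from cell import env
print(env.job_done())"
```

```text
the job is handed in; nothing more can be done
None
```

The clip is snapped home on the post; I finished with a press of about 16–17 N held for roughly half a second, laid the fork back on both blocks of its rest, and handed the job in at about 23 s; no verdict came back.

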